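# Sort the coffee jars into their rows

## Robot

A 6-joint arm with a two-finger parallel gripper is mounted at the origin on the work surface. World frame = base frame: x ahead of the robot, y to its left, z up, the work surface at z = 0. Lengths are in m, angles in rad, forces in N, time in s.
With the tool pointing down it reaches from about 0.35 to 0.85 m from the base axis. Payload 8.1 kg.
Tool frame: the origin (TCP) lies midway between the tips of the shut fingers; the grasp point (between the pads) lies 19 mm behind it; z points along the fingers, y is the line along which they close (so a half turn about z gives the same grasp; the last joint's range is limited). The gripper opens to 93 mm and grips with 3 to 60 N. Pads are 15 mm wide; open, the fingers measure 128 mm over their backs; the gripper's body (75 mm by 188 mm) begins 65 mm behind the grasp point.
Start: joints at [-1.197, 0.13, 1.488, -0, 1.523, -0.085], TCP at [0.266, -0.538, 0.219] pointing down, gripper open.
Joint ranges: [-2.96, 2.96], [-0.89, 2.26], [0.02, 2.5], [-1.34, 4.48], [0, 2.73], [-2.66, 2.66]. Speed limits (rad/s): [2.39, 2.39, 2.79, 3.14, 3.14, 3.14].

## Interface

Orientations are given as a rotation vector (axis times angle).
In Python, from plant import read_state, read_camera, camera_model, close_job gives the robot as it stands. The module is installed in compiled form; this text tells all that it offers.
- The arm moves only by the tool carry_out, never from a script. Its argument "moves" is a list of rows, each an object of numbers: "jaw": the finger opening in m, from 0 to 0.093; "dx", "dy", "dz": the shift along the tool's x, y, z in m; "yaw": the turn about the tool's z in rad. In form: [{"jaw": .., "dx": .., "dy": .., "dz": .., "yaw": ..}, ...]. A call has 1 to 8 rows; each row shifts and turns the commanded pose from where the row before left it, along the tool's axes as they then stand; what a row does not reach is not made up. A row lasts 1/8 s, in which the tool goes at most 62.5 mm and 10.7 degrees, less where a joint would pass 70% of its speed; a pose out of reach is approached as far as the arm can. A call is refused whole if a number of a shift passes 0.0625 or a number of a turn 0.188, either way. A call with a gripper value outside its range is refused whole. The fingers move at their own pace and stop on an object; "grip_force" is the grip in N (left out, the last holds). Time passes only in rows, so rows that do not move let the fingers close. It gives the time, the measured TCP pose, the force, the opening and the grip force at its end, in the units of the state.
- read_state(): the state, without advancing time (a new reading comes with each control period).
- read_camera(name): name is "scene" or "top" or "wrist"; returns the picture (480x640x3 uint8, red, green, blue); there is no depth.
- camera_model(name): a dict with "camera_matrix" (3x3 intrinsics, pixels), "view" (4x4, takes a point from world to camera coordinates). Camera axes: x right, y up, looking along -z (the intrinsics and any distortion apply to the point x, -y, -z); pixel columns grow to the right and rows downward; lengths in m; the calibration is good to about 2 mm. The wrist camera is an equidistant fisheye: a pixel r from the principal point sees the ray r / f radians off the axis. A picture is of the moment at which its call begins: read the wrist's pose just before it. camera_model takes no time and is no camera call; for the wrist camera it gives the pose at the moment of the call.
- close_job(): hands the job in; it is judged then, once.
The state is a dict: "t": time; "q": joint angles; "dq": joint speeds; "joint_torque": joint torques, N m; "tool_pos": TCP position; "orientation": TCP orientation; "force": force on the tool from outside, world axes, zero at the start; "wrist_torque": the same for the moment, N m; "opening": finger opening in m; "gripper_force": force on a finger pad.
Only numpy, scipy, OpenCV 4.12 (cv2) and the standard library are available. Lean on these libraries where they do the work, as an engineer would, in place of code of your own. Each camera call takes 0.05 s, during which the arm holds its last target. There are 200 camera calls.

## Task

Tidy the coffee corner: sort the three corked jars standing about on the table by size into the two wooden trays under the rail, so that both small jars stand one behind the other in the narrow tray and both large jars (one is there already) in the wide tray. Set each jar down gently, upright and flat on the tray's floor, and leave the other things on the table where they are.

Things in the scene. Friction and masses are not known exactly. Their poses are not given: they have to be found in the camera images.
- small_jar_a: small storage jar: upright white ceramic cylinder with a cork lid, 40 mm diameter, 58 mm tall, about 0.09 kg; origin at the centre of its underside, z up its axis. Starts on the table.
- small_jar_b: small storage jar: upright white ceramic cylinder with a cork lid, 40 mm diameter, 58 mm tall, about 0.09 kg; origin at the centre of its underside, z up its axis. Starts on the table.
- large_jar_a: large storage jar, same look as the small ones: upright white ceramic cylinder with a cork lid, 54 mm diameter, 78 mm tall, about 0.18 kg; origin at the centre of its underside, z up its axis. Starts on the table.
- large_jar_b: large storage jar, same look as the small ones: upright white ceramic cylinder with a cork lid, 54 mm diameter, 78 mm tall, about 0.18 kg; origin at the centre of its underside, z up its axis. Already stands in the wide tray, at the left end of its row, beyond the rail.
- narrow_tray: narrow pale wooden tray for one row of two small (40 mm) jars; fixed on the board's near or far half. Inside 50 mm wide (y), 104 mm long (x); floor 4 mm, wall tops 12 mm above the origin, walls 4 mm thick. Origin: underside (8 mm above the table), middle of the inner face of its left end wall, beyond the rail; x points left along the row: the inside spans x = -0.104 to 0, y = +-0.025.
- wide_tray: wide pale wooden tray for one row of two large (54 mm) jars; fixed on the board's near or far half. Inside 64 mm wide (y), 140 mm long (x); floor 4 mm, wall tops 12 mm above the origin, walls 4 mm thick. Origin: underside (8 mm above the table), middle of the inner face of its left end wall, beyond the rail; x points left along the row: the inside spans x = -0.140 to 0, y = +-0.032.
- station: fixed wooden board (200 x 350 x 8 mm, x = -0.135 to 0.065) under a 12 mm steel rail along y: bar centre at z = 0.190 straight above the origin, posts at y = +-0.160. Origin: table level, under the bar's middle; x along the rows, to the robot's left. The bar is 42 mm short of the trays' left end walls, so those end places need the gripper tilted 30 to 45 degrees, reaching left under it.
- dripper_mug: bystander: white mug with a ceramic coffee dripper on it, 0.17 m tall, 112 mm across; origin centre of underside
- biscuit_bowl: bystander: white bowl of biscuits, 128 mm across, 55 mm tall; origin centre of underside
- espresso_cup: bystander: white cup with handle and no lid, 62 mm across, 55 mm tall; origin centre of underside
- spoon: bystander: steel spoon, 150 mm, lying among the jars along its x; origin at its middle, underside
- brush: bystander: dark wooden cleaning brush, 150 mm, lying among the jars along its x; origin at its middle, underside
- milk_jug: bystander: steel jug, 80 mm across, 90 mm tall; origin centre of underside

How it is judged:
At the end, for the whole second after the job is handed in: Both small jars stand in the narrow tray and both large jars in the wide tray: each within the tray's inside (4 mm grace), underside within 4 mm of its floor, upright within 0.1 rad, at rest (below 0.02 m/s) (x of small_jar_a in the frame of narrow_tray between -0.088 and -0.016 m and y of small_jar_a in the frame of narrow_tray between -0.009 and 0.009 m and z of small_jar_a in the frame of narrow_tray between 0 and 0.008 m and angle between each of small_jar_a, small_jar_b, large_jar_a, large_jar_b's own z axis and vertical below 0.1 rad and linear speed of each of small_jar_a, small_jar_b, large_jar_a, large_jar_b below 0.02 m/s and x of small_jar_b in the frame of narrow_tray between -0.088 and -0.016 m and y of small_jar_b in the frame of narrow_tray between -0.009 and 0.009 m and z of small_jar_b in the frame of narrow_tray between 0 and 0.008 m and x of large_jar_a in the frame of wide_tray between -0.117 and -0.023 m and y of large_jar_a in the frame of wide_tray between -0.009 and 0.009 m and z of large_jar_a in the frame of wide_tray between 0 and 0.008 m and x of large_jar_b in the frame of wide_tray between -0.117 and -0.023 m and y of large_jar_b in the frame of wide_tray between -0.009 and 0.009 m and z of large_jar_b in the frame of wide_tray between 0 and 0.008 m); the robot touches nothing.
It fails at once if a bystander (mug with dripper, bowl, cup, spoon, brush or jug) pushed more than 4 cm from its place (distance of any of dripper_mug, biscuit_bowl, espresso_cup, spoon, brush, milk_jug from where it was at the start of the episode above 0.04 m).
It fails at once if a jar dropped from more than about 2 cm (faster than 0.65 m/s with the fingers off it) ((contact force between the fingers and small_jar_a below 0.05 N and linear speed of small_jar_a above 0.65 m/s) or (contact force between the fingers and small_jar_b below 0.05 N and linear speed of small_jar_b above 0.65 m/s) or (contact force between the fingers and large_jar_a below 0.05 N and linear speed of large_jar_a above 0.65 m/s) or (contact force between the fingers and large_jar_b below 0.05 N and linear speed of large_jar_b above 0.65 m/s)).
It also fails if it takes over 72 s, if anything falls off the work surface, if the arm or the gripper's body presses on something with over 40 N, if the wrist force passes 120 N, or if a joint passes its speed limit or range.

## Working session

There is one attempt and no reset: what is moved stays moved. The work goes in short steps, Python scripts to look and compute and a tool call to move; the robot and the scene stay as the last step left them, time stands still between calls to the robot, and variables do not carry over. Pictures are saved under pics/ and viewed, at most 12 in all, crops included, and the job is handed in when it is done.

Besides the shell and the picture viewer there is one more tool, called after ">>>" by a JSON object that holds its "fn" and its "kwargs". carry_out: Moves the arm, as the interface text tells. Its arguments: {"type":"object","properties":{"moves":{"type":"array","items":{"type":"object","properties":{"jaw":{"type":"number"},"dx":{"type":"number"},"dy":{"type":"number"},"dz":{"type":"number"},"yaw":{"type":"number"}}}},"grip_force":{"type":"number"}},"required":["moves"]}

```bash
mkdir -p pics; python3 - <<'E'
from plant import *
import cv2,numpy as np
for n in ("scene","top"):
    cv2.imwrite(f"pics/{n}0.png",read_camera(n)[:,:,::-1]); m=camera_model(n); print(n,np.round(m["camera_matrix"],1).tolist(),np.round(m["view"],4).tolist(),[k for k in m])
print(read_state())
E
```

```text
scene [[452.1, 0.0, 320.1], [0.0, 452.1, 233.6], [0.0, 0.0, 1.0]] [[-0.5432, 0.8396, 0.004, 0.2467], [-0.6575, -0.4284, 0.6198, 0.3973], [0.5221, 0.334, 0.7848, -1.3346], [0.0, 0.0, 0.0, 1.0]] ['camera_matrix', 'view']
top [[492.0, 0.0, 323.1], [0.0, 492.0, 247.6], [0.0, 0.0, 1.0]] [[0.0213, -0.9998, -0.0034, 0.0716], [0.9897, 0.0206, 0.1417, -0.6048], [-0.1416, -0.0063, 0.9899, -1.0706], [0.0, 0.0, 0.0, 1.0]] ['camera_matrix', 'view']
{'t': 0.1, 'q': array([-1.19743028e+00,  1.31084422e-01,  1.48916054e+00,  5.66512746e-06,
        1.52300155e+00, -8.53982104e-02]), 'dq': array([ 0.00117144, -0.00212523, -0.00226417, -0.00066291, -0.00013452,
       -0.00010332]), 'joint_torque': array([ 1.39619009e-03, -5.61339104e+01, -4.93098092e+01,  7.70806661e-02,
        2.90827226e-02, -6.61963463e-05]), 'tool_pos': array([ 0.26554046, -0.53747223,  0.21769848]), 'orientation': array([-3.05771055e+00, -7.13949632e-01,  3.63775844e-04]), 'force': array([0.8267026 , 1.07021563, 0.4443405 ]), 'wrist_torque': array([0.03897392, 0.06155563, 0.02132512]), 'gripper_force': 0.0, 'opening': 0.0929682498321217}
```

View pics/top0.png

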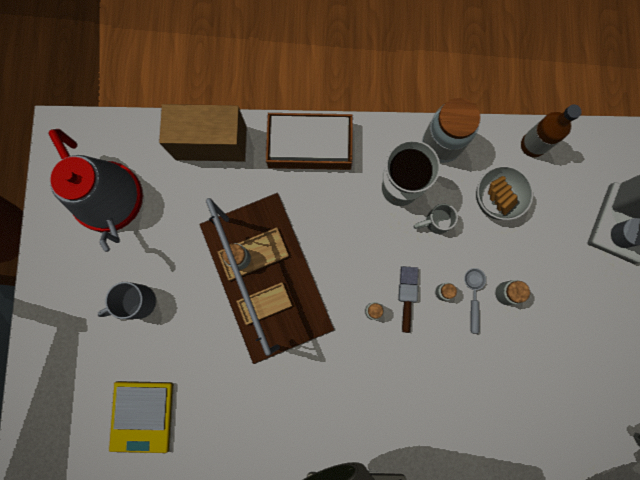

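View pics/scene0.png

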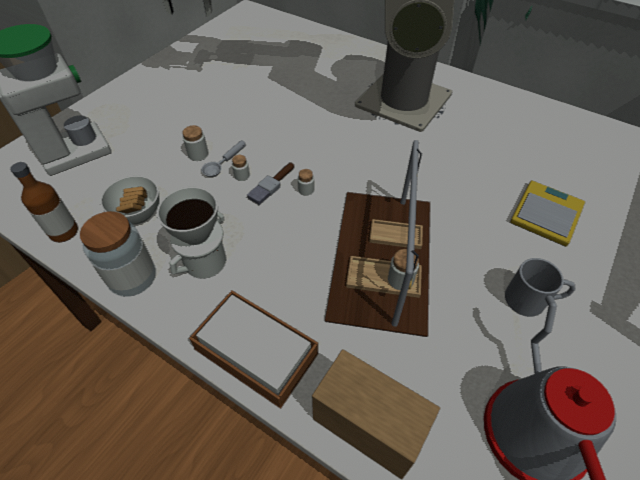

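The top view shows small jars at about (375,311) and (448,291), and the large jar at (517,292). The brush (407,300) and spoon (474,300) lie between them. The board is at (265,280) with large_jar_b at (240,255). In the scene view the rail runs from (416,150) to (400,318), and the small jars are at (240,167) and (306,182).

```bash
cat > h.py <<'E'
import numpy as np, cv2
from plant import *
def ray(n,uv):
    m=camera_model(n);K=m["camera_matrix"];V=np.array(m["view"]);R=V[:3,:3]
    uv=np.atleast_2d(uv).astype(float)
    d=np.c_[(uv[:,0]-K[0][2])/K[0][0],-(uv[:,1]-K[1][2])/K[1][1],-np.ones(len(uv))]
    return -R.T@V[:3,3],d@R
def onplane(n,uv,z):
    c,d=ray(n,uv); return c+d*((z-c[2])/d[:,2])[:,None]
def proj(n,p):
    m=camera_model(n);K=m["camera_matrix"];V=np.array(m["view"]);p=np.atleast_2d(p)@V[:3,:3].T+V[:3,3]
    return np.c_[K[0][2]-K[0][0]*p[:,0]/p[:,2],K[1][2]+K[1][1]*p[:,1]/p[:,2]]
E
python3 - <<'E'
from h import *
im={n:cv2.imread(f"pics/{n}0.png") for n in("top","scene")}
for n in im:
    hsv=cv2.cvtColor(im[n],cv2.COLOR_BGR2HSV)
    rois={"top":[(355,290,400,330),(430,272,465,310),(495,270,540,315)],"scene":[(290,160,325,200),(225,148,255,186),(175,118,215,165)]}[n]
    for (a,b,c,d),h in zip(rois,(.058,.058,.078)):
        s=hsv[b:d,a:c]; m=((s[...,0]<22)&(s[...,1]>75)&(s[...,2]>50)).astype(np.uint8)
        k,l,st,ce=cv2.connectedComponentsWithStats(m); i=1+st[1:,4].argmax()
        ct=max(cv2.findContours((l==i).astype(np.uint8),0,1)[0],key=cv2.contourArea)
        uv=np.array(ct[:,0]+[a,b]); x,y,w,hh=cv2.boundingRect(ct)
        print(n,st[i],"boxcentre@top",onplane(n,[[a+x+(w-1)/2,b+y+(hh-1)/2]],h).round(4), "centroid",onplane(n,ce[i]+[a,b],h-.004).round(4))
n="top"
hsv=cv2.cvtColor(im[n],cv2.COLOR_BGR2HSV)
print(hsv[[300,265,245,340,305],[290,225,270,300,262]])
def crop(n,a,b,c,d,f): return cv2.resize(im[n][b:d,a:c],None,fx=f,fy=f,interpolation=cv2.INTER_CUBIC)
A=crop("top",195,185,345,370,3); B=crop("scene",320,130,440,335,2.7)
H=max(A.shape[0],B.shape[0]); P=np.zeros((H,A.shape[1]+B.shape[1],3),np.uint8);P[:A.shape[0],:A.shape[1]]=A;P[:B.shape[0],A.shape[1]:]=B
print(P.shape,A.shape); cv2.imwrite("pics/c.png",P)
E
```

```text
top [ 13  13  15  16 187] boxcentre@top [[ 0.4641 -0.0324  0.058 ]] centroid [[ 0.4641 -0.0332  0.054 ]]
top [ 11  12  16  15 190] boxcentre@top [[ 0.5102 -0.194   0.058 ]] centroid [[ 0.5107 -0.1952  0.054 ]]
top [ 11  11  24  22 397] boxcentre@top [[ 0.511 -0.338  0.078]] centroid [[ 0.5116 -0.3409  0.074 ]]
scene [  9   9  13  13 136] boxcentre@top [[ 0.4715 -0.031   0.058 ]] centroid [[ 0.4675 -0.0331  0.054 ]]
scene [  7   7  14  12 128] boxcentre@top [[ 0.5177 -0.192   0.058 ]] centroid [[ 0.5137 -0.1944  0.054 ]]
scene [  8   8  19  15 225] boxcentre@top [[ 0.5188 -0.3347  0.078 ]] centroid [[ 0.5146 -0.3391  0.074 ]]
[[ 15 175  32]
 [ 16 139  68]
 [ 17 148  79]
 [ 10 187  49]
 [ 17 133 146]]
(555, 774, 3) (555, 450, 3)
```

View pics/c.png

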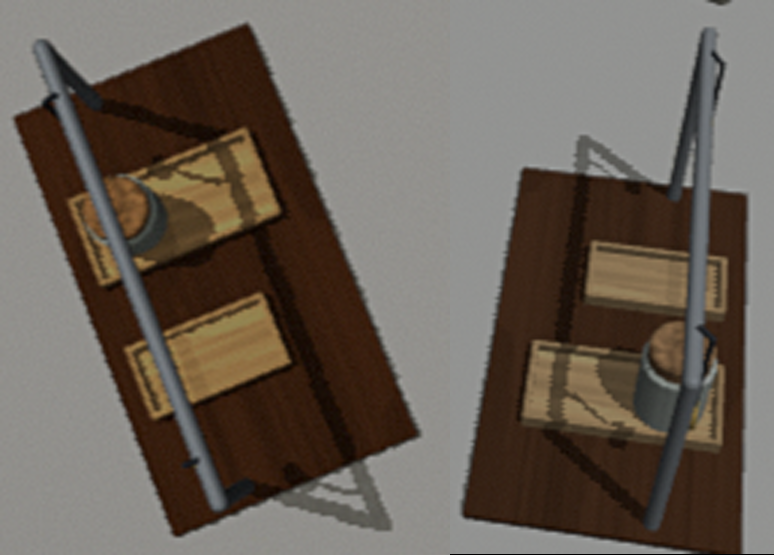

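The crop shows the board and both trays clearly. The wide tray is the far one, with large_jar_b at its left end under the bar, and the narrow tray is the near one. Next I'll fit the rectangles.

```bash
python3 - <<'E'
from h import *
rois={"top":(190,180,345,372),"scene":(318,185,440,338)}
def rect(n,mask,off,z,name):
    k,l,st,ce=cv2.connectedComponentsWithStats(mask.astype(np.uint8))
    for i in sorted(range(1,k),key=lambda i:-st[i,4])[:1 if name=="board" else 3]:
        if st[i,4]<150: continue
        uv=np.argwhere(l==i)[:,::-1]+off
        p=onplane(n,uv,z)[:,:2]
        (c,s,a)=cv2.minAreaRect((p*1000).astype(np.float32)); b=cv2.boxPoints((c,s,a))
        print(n,name,st[i,4],np.round(c,1),np.round(s,1),round(a,2),b.round(0).tolist())
for n,(a,b,c,d) in rois.items():
    im=cv2.imread(f"pics/{n}0.png")[b:d,a:c]; h=cv2.cvtColor(im,cv2.COLOR_BGR2HSV)
    br=(h[...,1]>90)&(h[...,0]<25)
    rect(n,br,(a,b),.008,"board")
    rect(n,br&(h[...,2]>75),(a,b),.020,"tray")
E
```

```text
top board 11533 [539.3 217. ] [348.  197.5] 23.72 [[340.0, 237.0], [420.0, 57.0], [738.0, 197.0], [659.0, 377.0]]
top tray 1194 [597.4 233.8] [ 76.5 117.5] 23.37 [[539.0, 273.0], [586.0, 165.0], [656.0, 195.0], [609.0, 303.0]]
top tray 923 [482.8 203.1] [59.9 81.8] 23.69 [[439.0, 229.0], [472.0, 154.0], [527.0, 178.0], [494.0, 253.0]]
top tray 224 [563.3 308.4] [73.7 18.6] 23.49 [[526.0, 302.0], [533.0, 285.0], [601.0, 315.0], [593.0, 332.0]]
scene board 10803 [542.4 216. ] [347.3 196.9] 23.64 [[344.0, 237.0], [423.0, 56.0], [741.0, 195.0], [662.0, 376.0]]
scene tray 1082 [601.8 226.5] [ 75.5 110. ] 21.17 [[547.0, 264.0], [586.0, 162.0], [657.0, 189.0], [617.0, 291.0]]
scene tray 749 [484.3 200.4] [61.3 81.3] 23.29 [[440.0, 226.0], [472.0, 151.0], [529.0, 175.0], [496.0, 250.0]]
scene tray 226 [567.5 306.8] [80.1 24.7] 15.58 [[526.0, 308.0], [532.0, 284.0], [609.0, 306.0], [603.0, 329.0]]
```

>>> {"fn": "carry_out", "kwargs": {"moves": [{"yaw": -0.187, "jaw": 0.06}, {"yaw": -0.187}, {"yaw": -0.187}, {"yaw": -0.187}, {"yaw": -0.187}, {"yaw": -0.187}, {"yaw": -0.187}, {"yaw": -0.187}], "grip_force": 15}}

```text
invalid input at $.moves[0]: expected keys jaw, dx, dy, dz, yaw
```

>>> {"fn": "carry_out", "kwargs": {"moves": [{"yaw": -0.029, "dx": 0.02, "dy": 0.02}, {"dx": 0.04, "dy": 0.04}, {"dx": 0.04, "dy": 0.04}, {"dx": 0.04, "dy": 0.04}, {"dx": 0.04, "dy": 0.04}, {"dx": 0.04, "dy": 0.04}, {"dx": 0.04, "dy": 0.04}, {"dx": 0.04, "dy": 0.04}]}}

```text
invalid input at $.moves[0]: expected keys jaw, dx, dy, dz, yaw
```

```bash
cat >> h.py <<'E'
from scipy.spatial.transform import Rotation as Ro
XS=np.array([-.402,.916]);YS=np.array([-.916,-.402]);O=np.array([.5264,.2486])
def st(): 
    s=read_state();R=Ro.from_rotvec(s["orientation"]).as_matrix()
    print("t%.2f"%s["t"],"tcp",s["tool_pos"].round(4),"q",s["q"].round(2),"xang %.2f"%np.degrees(np.arctan2(R[1,0],R[0,0])),"tilt %.2f"%np.degrees(np.arccos(-R[2,2])),"F",s["force"].round(1),"open %.4f g%.1f"%(s["opening"],s["gripper_force"]))
    return s,R
def go(target):
    s,R=st(); print("tool-axes shift",(R.T@(np.array(target)-s["tool_pos"])).round(4))
E
python3 - <<'E'
from h import *
go([.4678,-.0376,.15])
E
```

```text
t0.10 tcp [ 0.2655 -0.5375  0.2177] q [-1.2   0.13  1.49  0.    1.52 -0.09] xang 26.29 tilt 0.09 F [0.8 1.1 0.4] open 0.0930 g0.0
tool-axes shift [ 0.4027 -0.3585  0.0683]
```

All keys are needed in every row.

>>> {"fn": "carry_out", "kwargs": {"moves": [{"jaw": 0.06, "dx": 0, "dy": 0, "dz": 0, "yaw": -0.187}, {"jaw": 0.06, "dx": 0, "dy": 0, "dz": 0, "yaw": -0.187}, {"jaw": 0.06, "dx": 0, "dy": 0, "dz": 0, "yaw": -0.187}, {"jaw": 0.06, "dx": 0, "dy": 0, "dz": 0, "yaw": -0.187}, {"jaw": 0.06, "dx": 0, "dy": 0, "dz": 0, "yaw": -0.187}, {"jaw": 0.06, "dx": 0, "dy": 0, "dz": 0, "yaw": -0.187}, {"jaw": 0.06, "dx": 0, "dy": 0, "dz": 0, "yaw": -0.187}, {"jaw": 0.06, "dx": 0, "dy": 0, "dz": 0, "yaw": -0.187}], "grip_force": 15}}

```text
t: 1.1
tool_pos: [0.2656, -0.5376, 0.218]
orientation: [-1.748, -2.609, -0.001]
force: [-0.5, -0.3, -0.2]
opening: 0.0599
gripper_force: 0.0
```

>>> {"fn": "carry_out", "kwargs": {"moves": [{"jaw": 0.06, "dx": 0.02, "dy": 0.02, "dz": 0, "yaw": -0.029}, {"jaw": 0.06, "dx": 0.04, "dy": 0.04, "dz": 0, "yaw": 0}, {"jaw": 0.06, "dx": 0.04, "dy": 0.04, "dz": 0, "yaw": 0}, {"jaw": 0.06, "dx": 0.04, "dy": 0.04, "dz": 0, "yaw": 0}, {"jaw": 0.06, "dx": 0.04, "dy": 0.04, "dz": 0, "yaw": 0}, {"jaw": 0.06, "dx": 0.04, "dy": 0.04, "dz": 0, "yaw": 0}, {"jaw": 0.06, "dx": 0.04, "dy": 0.04, "dz": 0, "yaw": 0}, {"jaw": 0.06, "dx": 0.04, "dy": 0.04, "dz": 0, "yaw": 0}]}}

```text
t: 2.1
tool_pos: [0.421, -0.1412, 0.2184]
orientation: [1.719, 2.63, 0.0]
force: [0.5, -0.4, -0.3]
opening: 0.0601
gripper_force: 0.0
```

```bash
python3 - <<'E'
from h import *
go([.4678,-.0376,.15])
E
```

```text
t2.10 tcp [ 0.421  -0.1412  0.2184] q [-0.44 -0.3   1.9   0.    1.55 -0.85] xang 113.65 tilt 0.00 F [ 0.5 -0.4 -0.3] open 0.0601 g0.0
tool-axes shift [0.0762 0.0844 0.0685]
```

>>> {"fn": "carry_out", "kwargs": {"moves": [{"jaw": 0.06, "dx": 0.04, "dy": 0.045, "dz": 0.02, "yaw": 0}, {"jaw": 0.06, "dx": 0.036, "dy": 0.039, "dz": 0.04, "yaw": 0}, {"jaw": 0.06, "dx": 0, "dy": 0, "dz": 0.008, "yaw": 0}]}}

```text
t: 2.48
tool_pos: [0.4643, -0.04, 0.1501]
orientation: [-1.71, -2.63, 0.002]
force: [0.5, -0.9, 0.1]
opening: 0.0597
gripper_force: 0.0
```

```bash
python3 - <<'E'
from h import *
st(); m=camera_model("wrist"); print(np.round(m["camera_matrix"],1).tolist(),np.round(m["view"],4).tolist())
cv2.imwrite("pics/w1.png",read_camera("wrist")[:,:,::-1])
E
```

```text
t2.48 tcp [ 0.4643 -0.04    0.1501] q [-0.2  -0.19  1.93  0.    1.41 -0.61] xang 113.94 tilt 0.29 F [ 0.5 -0.9  0.1] open 0.0597 g0.0
[[371.6, 0.0, 312.2], [0.0, 371.6, 241.2], [0.0, 0.0, 1.0]] [[0.9139, 0.406, -0.0033, -0.4076], [-0.3908, 0.8773, -0.2787, 0.2309], [-0.1102, 0.256, 0.9604, -0.2649], [0.0, 0.0, 0.0, 1.0]]
```

View pics/w1.png

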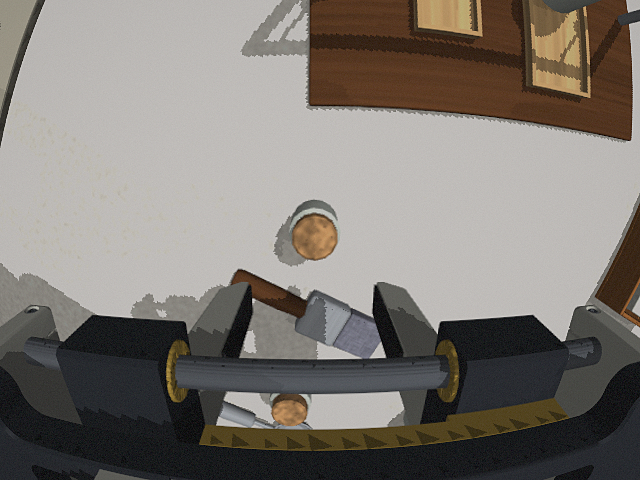

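```bash
cat >> h.py <<'E'
def wray(uv,m=None):
    m=m or camera_model("wrist");K=m["camera_matrix"];V=np.array(m["view"]);R=V[:3,:3]
    a=(np.atleast_2d(uv).astype(float)-[K[0][2],K[1][2]])/K[0][0]; r=np.hypot(*a.T)+1e-12
    d=np.c_[np.sin(r)*a[:,0]/r,-np.sin(r)*a[:,1]/r,-np.cos(r)]
    return -R.T@V[:3,3],d@R
def wplane(uv,z,m=None):
    c,d=wray(uv,m); return c+d*((z-c[2])/d[:,2])[:,None]
def stn(p): p=np.atleast_2d(p)[:,:2]-O; return np.c_[p@XS,p@YS]
def cork(img,roi,z,m=None,name="wrist"):
    a,b,c,d=roi;h=cv2.cvtColor(img[b:d,a:c],cv2.COLOR_RGB2HSV)
    k,l,s,ce=cv2.connectedComponentsWithStats(((h[...,0]<22)&(h[...,1]>75)&(h[...,2]>90)).astype(np.uint8))
    i=1+s[1:,4].argmax(); uv=np.argwhere(l==i)[:,::-1]+[a,b]
    p=(wplane(uv,z,m) if name=="wrist" else onplane(name,uv,z))[:,:2]
    (x,y),r=cv2.minEnclosingCircle((p*1000).astype(np.float32)); return np.array([x,y])/1000,r,p.mean(0)
E
python3 - <<'E'
from h import *
im=cv2.imread("pics/w1.png")[:,:,::-1]
st(); print("jar",cork(im,(270,190,360,275),.058))
print("jarB",cork(im,(265,393,312,425),.058))
p=wplane([[309,106],[632,140]],.008); print("board corner",p.round(4),stn(p).round(4))
p=wplane([[415,33],[481,39],[525,88],[591,97]],.020); print("tray",p.round(4),stn(p).round(4))
E
```

```text
t2.52 tcp [ 0.464  -0.0418  0.1503] q [-0.2  -0.19  1.93 -0.    1.41 -0.62] xang 113.87 tilt 0.28 F [-1.6  0.2 -1.3] open 0.0598 g0.0
jar (array([ 0.46364151, -0.03681314]), 17.40825653076172, array([ 0.46323527, -0.03698394]))
jarB (array([ 0.51102155, -0.19824692]), 18.03782844543457, array([ 0.50984154, -0.1983056 ]))
board corner [[0.4198 0.0505 0.008 ]
 [0.7411 0.1931 0.008 ]] [[-0.1386  0.1773]
 [-0.1372 -0.1744]]
tray [[0.4724 0.1437 0.02  ]
 [0.5257 0.1701 0.02  ]
 [0.5814 0.1533 0.02  ]
 [0.6542 0.1907 0.02  ]] [[-0.0744  0.0916]
 [-0.0716  0.0322]
 [-0.1094 -0.012 ]
 [-0.1044 -0.0938]]
```

```bash
python3 - <<'E'
from h import *
m=camera_model("wrist"); im=read_camera("wrist"); cv2.imwrite("pics/w2.png",im[:,:,::-1])
j=cork(im,(270,190,360,275),.058,m); print(j)
h=cv2.cvtColor(im,cv2.COLOR_RGB2HSV); h=cv2.cvtColor(im,cv2.COLOR_RGB2HSV); r=((h[...,1]>90)&(h[...,0]<25)); r[:,:300]=0; r[150:]=0
uv=np.argwhere(r)[:,::-1]; s=stn(wplane(uv,.008,m)); 
y=s[:,1]; e=[np.percentile(s[abs(y-k)<.005,0],0.5) for k in (.1,.05,0,-.05,-.1)]; print("board right edge",np.round(e,4), "near edge y",np.percentile(s[s[:,0]<-.11,1],99.5))
go([.467,-.0385,.035])
E
```

```text
(array([ 0.46349484, -0.03495755]), 17.25069808959961, array([ 0.46362227, -0.03509714]))
board right edge [-0.1355 -0.1359 -0.1357 -0.1357 -0.1354] near edge y 0.1748544091331374
t2.58 tcp [ 0.4645 -0.043   0.1518] q [-0.2  -0.19  1.93 -0.    1.41 -0.62] xang 113.77 tilt 0.19 F [ 0.3 -1.  -0.2] open 0.0599 g0.0
tool-axes shift [0.003  0.0045 0.1168]
```

>>> {"fn": "carry_out", "kwargs": {"moves": [{"jaw": 0.062, "dx": 0.002, "dy": 0.004, "dz": 0.03, "yaw": 0}, {"jaw": 0.062, "dx": 0, "dy": 0, "dz": 0.04, "yaw": 0}, {"jaw": 0.062, "dx": 0, "dy": 0, "dz": 0, "yaw": 0}, {"jaw": 0.062, "dx": 0, "dy": 0, "dz": 0, "yaw": 0}]}}

```text
t: 3.08
tool_pos: [0.4694, -0.0411, 0.0853]
orientation: [1.72, 2.627, 0.001]
force: [-0.4, -0.0, 1.2]
opening: 0.0616
gripper_force: 0.0
```

```bash
python3 - <<'E'
from h import *
for i in range(4):
    go([.4665,-.0386,.02]); m=camera_model("wrist"); im=read_camera("wrist")
h=cv2.cvtColor(im,cv2.COLOR_RGB2HSV); print(np.round(-np.array(m["view"])[:3,:3].T@np.array(m["view"])[:3,3],4))
try: print(cork(im,(250,180,380,330),.058,m))
except Exception as e: print(e)
E
```

```text
t3.08 tcp [ 0.4694 -0.0411  0.0853] q [-0.2  -0.12  1.99 -0.    1.27 -0.61] xang 113.58 tilt 0.12 F [-0.4 -0.   1.2] open 0.0616 g0.0
tool-axes shift [ 0.0036 -0.0018  0.0653]
t3.12 tcp [ 0.47   -0.041   0.0857] q [-0.2  -0.12  1.99 -0.    1.27 -0.61] xang 113.60 tilt 0.18 F [ 0.2  0.1 -0.2] open 0.0622 g0.0
tool-axes shift [ 0.0037 -0.0024  0.0657]
t3.17 tcp [ 0.4701 -0.0409  0.0858] q [-0.2  -0.12  1.99 -0.    1.27 -0.61] xang 113.61 tilt 0.21 F [ 0.3 -0.1  0.3] open 0.0622 g0.0
tool-axes shift [ 0.0037 -0.0025  0.0657]
t3.23 tcp [ 0.47   -0.0407  0.0856] q [-0.2  -0.12  1.99 -0.    1.27 -0.61] xang 113.63 tilt 0.20 F [ 0.2  0.6 -0.3] open 0.0616 g0.0
tool-axes shift [ 0.0035 -0.0026  0.0655]
[0.4383 0.0307 0.2524]
(array([ 0.46352997, -0.03448391]), 17.835294723510742, array([ 0.46354585, -0.03490491]))
```

>>> {"fn": "carry_out", "kwargs": {"moves": [{"jaw": 0.062, "dx": 0.003, "dy": -0.003, "dz": 0, "yaw": 0}, {"jaw": 0.062, "dx": 0, "dy": 0, "dz": 0.035, "yaw": 0}, {"jaw": 0.062, "dx": 0, "dy": 0, "dz": 0.03, "yaw": 0}, {"jaw": 0.062, "dx": 0, "dy": 0, "dz": 0, "yaw": 0}, {"jaw": 0.03, "dx": 0, "dy": 0, "dz": 0, "yaw": 0}, {"jaw": 0.03, "dx": 0, "dy": 0, "dz": 0, "yaw": 0}, {"jaw": 0.03, "dx": 0, "dy": 0, "dz": 0, "yaw": 0}, {"jaw": 0.03, "dx": 0, "dy": 0, "dz": 0, "yaw": 0}], "grip_force": 15}}

```text
t: 4.28
tool_pos: [0.4657, -0.0387, 0.0197]
orientation: [1.718, 2.628, 0.001]
force: [-1.4, 0.3, 6.7]
opening: 0.0396
gripper_force: 15.0
```

```bash
python3 - <<'E'
from h import *
st()
E
```

```text
t4.28 tcp [ 0.4657 -0.0387  0.0197] q [-0.19 -0.03  2.04  0.    1.13 -0.61] xang 113.66 tilt 0.12 F [-1.4  0.3  6.7] open 0.0396 g15.0
```

>>> {"fn": "carry_out", "kwargs": {"moves": [{"jaw": 0.03, "dx": 0, "dy": 0, "dz": -0.02, "yaw": 0}, {"jaw": 0.03, "dx": 0, "dy": 0, "dz": -0.04, "yaw": 0}, {"jaw": 0.03, "dx": 0.025, "dy": 0.018, "dz": 0, "yaw": 0}, {"jaw": 0.03, "dx": 0.04, "dy": 0.027, "dz": 0, "yaw": 0}, {"jaw": 0.03, "dx": 0.04, "dy": 0.027, "dz": 0, "yaw": 0}, {"jaw": 0.03, "dx": 0.04, "dy": 0.027, "dz": 0, "yaw": 0}, {"jaw": 0.03, "dx": 0.024, "dy": 0.014, "dz": 0, "yaw": 0}, {"jaw": 0.03, "dx": 0, "dy": 0, "dz": 0, "yaw": 0}]}}

```text
t: 5.28
tool_pos: [0.5001, 0.1634, 0.0784]
orientation: [-1.715, -2.632, -0.0]
force: [0.0, -0.8, -1.2]
opening: 0.04
gripper_force: 15.0
```

```bash
python3 - <<'E'
from h import *
im=read_camera("scene");cv2.imwrite("pics/t3.png",np.hstack([cv2.resize(im[110:350,230:450,::-1],None,fx=1.8,fy=1.8),cv2.resize(read_camera("top")[150:390,180:390,::-1],None,fx=1.8,fy=1.8)]))
go([.4918,.1832,.035])
E
```

```text
t5.38 tcp [0.5    0.1613 0.0782] q [ 0.21  0.04  1.84 -0.    1.25 -0.2 ] xang 113.71 tilt 0.04 F [-0.1  0.3 -0.2] open 0.0398 g15.0
tool-axes shift [0.0233 0.0013 0.0432]
```

View pics/t3.png

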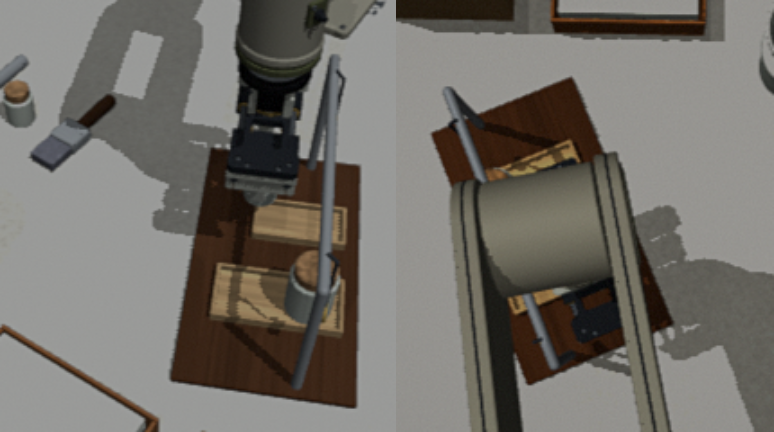

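The arm hovers right of the rail over the narrow tray, with the body clear of the bar. I'll creep left.

>>> {"fn": "carry_out", "kwargs": {"moves": [{"jaw": 0.03, "dx": 0.012, "dy": 0.001, "dz": 0.015, "yaw": 0}, {"jaw": 0.03, "dx": 0.008, "dy": 0, "dz": 0.01, "yaw": 0}, {"jaw": 0.03, "dx": 0.003, "dy": 0, "dz": 0, "yaw": 0}, {"jaw": 0.03, "dx": 0, "dy": 0, "dz": 0, "yaw": 0}]}}

```text
t: 5.88
tool_pos: [0.4917, 0.1832, 0.0532]
orientation: [-1.718, -2.63, 0.001]
force: [0.1, -0.3, -0.6]
opening: 0.0394
gripper_force: 15.0
```

```bash
python3 - <<'E'
from h import *
go([.4918,.1832,.033]); m=camera_model("wrist"); im=read_camera("wrist"); cv2.imwrite("pics/w4.png",im[:,:,::-1])
st()
E
```

```text
t5.88 tcp [0.4917 0.1832 0.0532] q [ 0.26  0.07  1.86 -0.    1.21 -0.15] xang 113.68 tilt 0.02 F [ 0.1 -0.3 -0.6] open 0.0394 g15.0
tool-axes shift [-0.      0.0001  0.0202]
t5.92 tcp [0.4921 0.1831 0.0535] q [ 0.26  0.07  1.86 -0.    1.21 -0.15] xang 113.68 tilt 0.02 F [ 0.4  0.4 -1.2] open 0.0398 g15.0
```

View pics/w4.png

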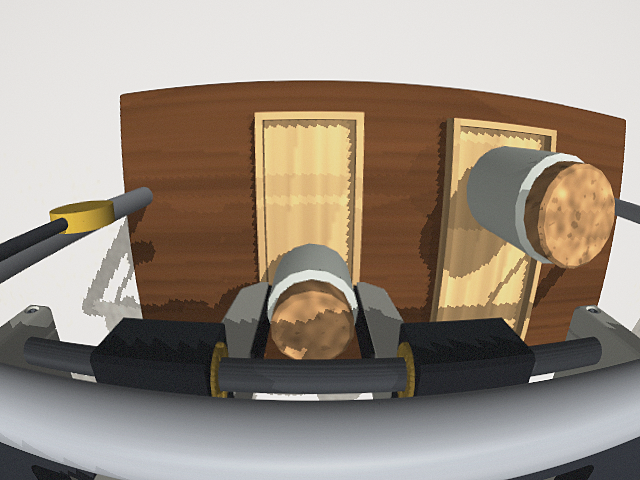

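```bash
python3 - <<'E'
from h import *
im=cv2.imread("pics/w4.png")[:,:,::-1]; m=camera_model("wrist")
p=wplane([[255,113],[364,113],[456,119],[556,131]],.020,m); print("tray outer left corners",stn(p).round(4))
p=wplane([[121,96],[626,121]],.008,m); print("board left corners (.065,+-.175)",stn(p).round(4))
p=wplane([[312,320]],.0915,m);print("held jar",stn(p).round(4))
print(stn(cork(im,(525,155,620,275),.090,m)[0]))
print("tcp stn",stn(read_state()["tool_pos"]))
print(im[::20,308].tolist()[13:19])
E
```

```text
tray outer left corners [[ 0.044   0.0881]
 [ 0.0439  0.03  ]
 [ 0.0436 -0.0226]
 [ 0.0438 -0.0935]]
board left corners (.065,+-.175) [[ 0.062   0.1749]
 [ 0.0617 -0.1746]]
held jar [[-0.0386  0.0577]]
[[ 0.00429726 -0.0619383 ]]
tcp stn [[-0.04616194  0.05773849]]
[[131, 135, 130], [111, 95, 81], [176, 134, 89], [123, 96, 63], [119, 90, 62], [36, 36, 40]]
```

>>> {"fn": "carry_out", "kwargs": {"moves": [{"jaw": 0.03, "dx": 0, "dy": -0.001, "dz": 0.012, "yaw": 0}, {"jaw": 0.03, "dx": 0, "dy": 0, "dz": 0.006, "yaw": 0}, {"jaw": 0.03, "dx": 0, "dy": 0, "dz": 0.002, "yaw": 0}, {"jaw": 0.03, "dx": 0, "dy": 0, "dz": 0, "yaw": 0}]}}

```text
t: 6.42
tool_pos: [0.4908, 0.1826, 0.033]
orientation: [-1.719, -2.629, 0.001]
force: [0.4, 0.0, -0.5]
opening: 0.0396
gripper_force: 15.0
```

```bash
python3 - <<'E'
from h import *
s,R=st();print(stn(s["tool_pos"]))
E
```

```text
t6.42 tcp [0.4908 0.1826 0.033 ] q [ 0.26  0.1   1.88  0.    1.17 -0.15] xang 113.66 tilt 0.03 F [ 0.4  0.  -0.5] open 0.0396 g15.0
[[-0.04613483  0.05908868]]
```

>>> {"fn": "carry_out", "kwargs": {"moves": [{"jaw": 0.03, "dx": 0, "dy": 0, "dz": 0.0015, "yaw": 0}, {"jaw": 0.03, "dx": 0, "dy": 0, "dz": 0, "yaw": 0}, {"jaw": 0.05, "dx": 0, "dy": 0, "dz": 0, "yaw": 0}, {"jaw": 0.054, "dx": 0, "dy": 0, "dz": 0, "yaw": 0}, {"jaw": 0.056, "dx": 0, "dy": 0, "dz": -0.02, "yaw": 0}, {"jaw": 0.056, "dx": 0, "dy": 0, "dz": -0.04, "yaw": 0}, {"jaw": 0.06, "dx": -0.03, "dy": -0.01, "dz": -0.03, "yaw": 0}, {"jaw": 0.06, "dx": -0.05, "dy": -0.02, "dz": 0, "yaw": 0}]}}

```text
t: 7.42
tool_pos: [0.4982, 0.0979, 0.1256]
orientation: [1.712, 2.628, 0.007]
force: [0.6, -0.4, -0.0]
opening: 0.0599
gripper_force: 0.0
```

>>> {"fn": "carry_out", "kwargs": {"moves": [{"jaw": 0.062, "dx": -0.05, "dy": -0.02, "dz": 0, "yaw": 0}, {"jaw": 0.062, "dx": -0.05, "dy": -0.02, "dz": 0, "yaw": 0}, {"jaw": 0.062, "dx": -0.05, "dy": -0.02, "dz": 0, "yaw": 0}, {"jaw": 0.062, "dx": -0.05, "dy": -0.02, "dz": 0, "yaw": 0}, {"jaw": 0.062, "dx": -0.05, "dy": -0.02, "dz": 0, "yaw": 0}, {"jaw": 0.062, "dx": -0.03, "dy": -0.004, "dz": 0, "yaw": 0}, {"jaw": 0.062, "dx": 0, "dy": 0, "dz": 0, "yaw": 0}, {"jaw": 0.062, "dx": 0, "dy": 0, "dz": 0, "yaw": 0}]}}

```text
t: 8.43
tool_pos: [0.5126, -0.2002, 0.1217]
orientation: [-1.719, -2.629, -0.0]
force: [0.3, 0.2, -0.1]
opening: 0.0618
gripper_force: 0.0
```

```bash
python3 - <<'E'
from h import *
m=camera_model("wrist"); im=read_camera("wrist"); cv2.imwrite("pics/w5.png",im[:,:,::-1])
t=read_camera("top"); cv2.imwrite("pics/t5.png",t[:,:,::-1]); cv2.imwrite("pics/s5.png",read_camera("scene")[:,:,::-1])
try:
    j=cork(im,(250,170,390,300),.058,m); print(j)
    go(list(j[0]+[.0025,-.0045])+[.02])
except Exception as e: print(e); go([.5128,-.2011,.02])
# jar A in tray seen by top
print("jarA",[stn(x) if np.ndim(x) else x for x in cork(t,(240,270,300,330),.070,name="top")])
A=cv2.resize(t[195:345,195:345],(450,450));cv2.imwrite("pics/c5.png",np.hstack([A[:,:,::-1],cv2.resize(im[120:420,230:430,::-1],(300,450))]))
E
```

```text
(array([ 0.51022919, -0.19764639]), 16.899507522583008, array([ 0.51032488, -0.19758723]))
t8.57 tcp [ 0.5127 -0.1996  0.1218] q [-0.46  0.06  1.74  0.    1.34 -0.88] xang 113.74 tilt 0.02 F [ 0.1  0.  -0.1] open 0.0622 g0.0
tool-axes shift [-0.0023 -0.001   0.1018]
jarA [array([[-0.02803034,  0.06124556]]), 45.71125411987305, array([[-0.01977998,  0.06139787]])]
```

View pics/c5.png

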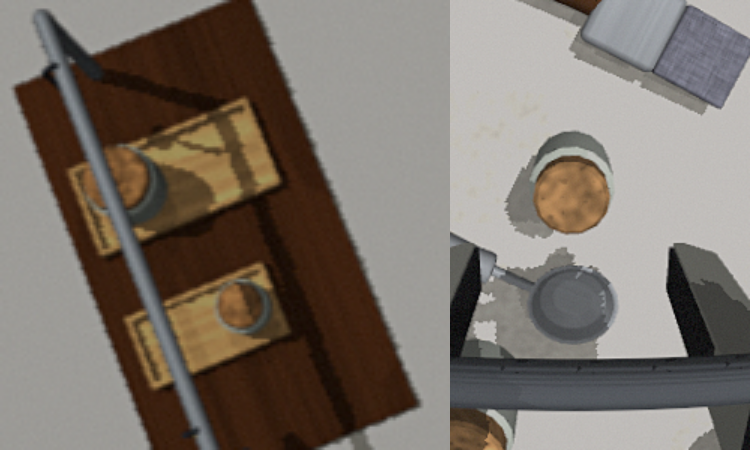

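The jar stands upright at the right end of the narrow tray, and jar B is below the gripper. I'll grasp it.

>>> {"fn": "carry_out", "kwargs": {"moves": [{"jaw": 0.062, "dx": -0.002, "dy": -0.0005, "dz": 0.04, "yaw": 0}, {"jaw": 0.062, "dx": 0, "dy": 0, "dz": 0.04, "yaw": 0}, {"jaw": 0.062, "dx": 0, "dy": 0, "dz": 0.022, "yaw": 0}, {"jaw": 0.062, "dx": 0, "dy": 0, "dz": 0, "yaw": 0}, {"jaw": 0.03, "dx": 0, "dy": 0, "dz": 0, "yaw": 0}, {"jaw": 0.03, "dx": 0, "dy": 0, "dz": 0, "yaw": 0}, {"jaw": 0.03, "dx": 0, "dy": 0, "dz": 0, "yaw": 0}, {"jaw": 0.03, "dx": 0, "dy": 0, "dz": 0, "yaw": 0}], "grip_force": 15}}

```text
t: 9.57
tool_pos: [0.5141, -0.2033, 0.0212]
orientation: [1.718, 2.628, 0.001]
force: [-1.0, 1.3, 6.5]
opening: 0.0395
gripper_force: 15.0
```

```bash
python3 - <<'E'
from h import *
t=O+-.1*XS+.058*YS
go([t[0],t[1],.042])
E
```

```text
t9.57 tcp [ 0.5141 -0.2033  0.0212] q [-0.47  0.19  1.8   0.    1.15 -0.88] xang 113.66 tilt 0.13 F [-1.   1.3  6.5] open 0.0395 g15.0
tool-axes shift [ 0.3088  0.1347 -0.0211]
```

>>> {"fn": "carry_out", "kwargs": {"moves": [{"jaw": 0.05, "dx": 0, "dy": 0, "dz": 0, "yaw": 0}, {"jaw": 0.05, "dx": 0.002, "dy": 0, "dz": 0.001, "yaw": 0}, {"jaw": 0.05, "dx": 0, "dy": 0, "dz": 0, "yaw": 0}, {"jaw": 0.03, "dx": 0, "dy": 0, "dz": 0, "yaw": 0}, {"jaw": 0.03, "dx": 0, "dy": 0, "dz": 0, "yaw": 0}, {"jaw": 0.03, "dx": 0, "dy": 0, "dz": 0, "yaw": 0}, {"jaw": 0.03, "dx": 0, "dy": 0, "dz": -0.04, "yaw": 0}, {"jaw": 0.03, "dx": 0, "dy": 0, "dz": -0.05, "yaw": 0}], "grip_force": 25}}

```text
t: 10.58
tool_pos: [0.5109, -0.2003, 0.1082]
orientation: [-1.717, -2.627, 0.001]
force: [1.5, -0.8, 0.3]
opening: 0.0395
gripper_force: 25.0
```

```bash
python3 - <<'E'
from h import *
t=O+-.105*XS+.058*YS
go([t[0],t[1],.042])
E
```

```text
t10.57 tcp [ 0.5109 -0.2003  0.1082] q [-0.47  0.08  1.75  0.    1.32 -0.88] xang 113.66 tilt 0.21 F [ 1.5 -0.8  0.3] open 0.0395 g25.0
tool-axes shift [0.2997 0.1365 0.0668]
```

>>> {"fn": "carry_out", "kwargs": {"moves": [{"jaw": 0.03, "dx": 0.02, "dy": 0.01, "dz": 0, "yaw": 0}, {"jaw": 0.03, "dx": 0.05, "dy": 0.0225, "dz": 0, "yaw": 0}, {"jaw": 0.03, "dx": 0.05, "dy": 0.0225, "dz": 0, "yaw": 0}, {"jaw": 0.03, "dx": 0.05, "dy": 0.0225, "dz": 0, "yaw": 0}, {"jaw": 0.03, "dx": 0.05, "dy": 0.0225, "dz": 0, "yaw": 0}, {"jaw": 0.03, "dx": 0.05, "dy": 0.0225, "dz": 0, "yaw": 0}, {"jaw": 0.03, "dx": 0.028, "dy": 0.014, "dz": 0.02, "yaw": 0}, {"jaw": 0.03, "dx": 0, "dy": 0, "dz": 0.02, "yaw": 0}]}}

```text
t: 11.58
tool_pos: [0.5178, 0.1293, 0.0687]
orientation: [1.714, 2.632, 0.002]
force: [0.4, 0.4, -0.8]
opening: 0.0396
gripper_force: 25.0
```

>>> {"fn": "carry_out", "kwargs": {"moves": [{"jaw": 0.03, "dx": 0, "dy": 0, "dz": 0.018, "yaw": 0}, {"jaw": 0.03, "dx": 0, "dy": 0, "dz": 0, "yaw": 0}, {"jaw": 0.03, "dx": 0, "dy": 0, "dz": 0, "yaw": 0}]}}

```text
t: 11.95
tool_pos: [0.5182, 0.1263, 0.0514]
orientation: [1.72, 2.629, 0.001]
force: [1.0, -0.6, 0.2]
opening: 0.0398
gripper_force: 25.0
```

```bash
python3 - <<'E'
from h import *
t=O+-.105*XS+.058*YS
go([t[0],t[1],.043]); m=camera_model("wrist"); im=read_camera("wrist"); cv2.imwrite("pics/w6.png",im[:,:,::-1])
E
```

```text
t11.95 tcp [0.5182 0.1263 0.0514] q [ 0.14  0.1   1.84  0.    1.2  -0.27] xang 113.61 tilt 0.03 F [ 1.  -0.6  0.2] open 0.0398 g25.0
tool-axes shift [ 0.0036 -0.0013  0.0084]
```

View pics/w6.png

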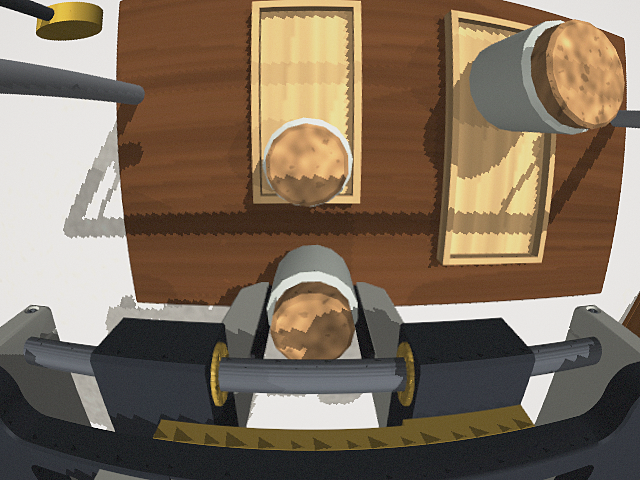

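The jar in the tray is centred across it (column 308, tray 252–361). The held jar is in line at (312,320). I'll lower to just above wall height and push.

>>> {"fn": "carry_out", "kwargs": {"moves": [{"jaw": 0.03, "dx": 0.008, "dy": -0.001, "dz": 0.008, "yaw": 0}, {"jaw": 0.03, "dx": 0.01, "dy": 0, "dz": 0, "yaw": 0}, {"jaw": 0.03, "dx": 0.008, "dy": 0, "dz": 0, "yaw": 0}, {"jaw": 0.03, "dx": 0.006, "dy": 0, "dz": 0, "yaw": 0}, {"jaw": 0.03, "dx": 0.006, "dy": 0, "dz": 0, "yaw": 0}, {"jaw": 0.03, "dx": 0.006, "dy": 0, "dz": 0, "yaw": 0}, {"jaw": 0.03, "dx": 0.006, "dy": 0, "dz": 0, "yaw": 0}, {"jaw": 0.03, "dx": 0, "dy": 0, "dz": 0, "yaw": 0}]}}

```text
t: 13.0
tool_pos: [0.4965, 0.1726, 0.0428]
orientation: [-1.718, -2.63, -0.0]
force: [-0.5, -1.0, -0.2]
opening: 0.0397
gripper_force: 25.0
```

```bash
python3 - <<'E'
from h import *
go([.4918,.1832,.043]); m=camera_model("wrist"); im=read_camera("wrist"); cv2.imwrite("pics/w7.png",im[:,:,::-1])
c=[stn(x) if np.ndim(x) else x for x in cork(im,(255,0,360,240),.070,m)]; print(c)
E
```

```text
t13.00 tcp [0.4965 0.1726 0.0428] q [ 0.24  0.09  1.87  0.    1.18 -0.18] xang 113.70 tilt 0.01 F [-0.5 -1.  -0.2] open 0.0397 g25.0
tool-axes shift [ 0.0116 -0.0001 -0.0002]
[array([[0.01459133, 0.05991795]]), 40.272850036621094, array([[0.01544567, 0.0603891 ]])]
```

>>> {"fn": "carry_out", "kwargs": {"moves": [{"jaw": 0.03, "dx": 0.006, "dy": 0, "dz": 0, "yaw": 0}, {"jaw": 0.03, "dx": 0.006, "dy": 0, "dz": 0, "yaw": 0}, {"jaw": 0.03, "dx": 0, "dy": 0, "dz": 0, "yaw": 0}, {"jaw": 0.03, "dx": 0, "dy": 0, "dz": 0, "yaw": 0}]}}

```text
t: 13.55
tool_pos: [0.4919, 0.1832, 0.0428]
orientation: [-1.718, -2.63, -0.0]
force: [-0.2, 0.6, 0.3]
opening: 0.0398
gripper_force: 25.0
```

```bash
python3 - <<'E'
from h import *
go([.4918,.1832,.033]); m=camera_model("wrist"); im=read_camera("wrist"); cv2.imwrite("pics/w8.png",im[60:400,200:480,::-1])
s=read_state(); print(stn(s["tool_pos"]))
E
```

```text
t13.55 tcp [0.4919 0.1832 0.0428] q [ 0.26  0.09  1.87  0.    1.18 -0.15] xang 113.68 tilt 0.01 F [-0.2  0.6  0.3] open 0.0398 g25.0
tool-axes shift [-0.     -0.0001  0.0098]
[[-0.04606905  0.05790104]]
```

View pics/w8.png

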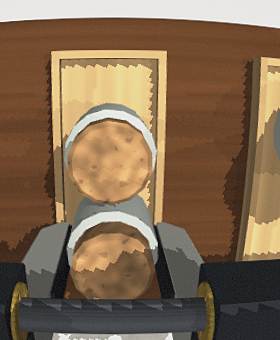

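>>> {"fn": "carry_out", "kwargs": {"moves": [{"jaw": 0.03, "dx": 0, "dy": -0.0005, "dz": 0.005, "yaw": 0}, {"jaw": 0.03, "dx": 0, "dy": 0, "dz": 0.003, "yaw": 0}, {"jaw": 0.03, "dx": 0, "dy": 0, "dz": 0.002, "yaw": 0}, {"jaw": 0.03, "dx": 0, "dy": 0, "dz": 0.0005, "yaw": 0}, {"jaw": 0.03, "dx": 0, "dy": 0, "dz": 0, "yaw": 0}]}}

```text
t: 14.22
tool_pos: [0.4915, 0.1829, 0.0323]
orientation: [1.719, 2.63, -0.0]
force: [-0.4, -1.4, -0.6]
opening: 0.0402
gripper_force: 25.0
```

```bash
python3 - <<'E'
from h import *
s,R=st();print(stn(s["tool_pos"]))
E
```

```text
t14.22 tcp [0.4915 0.1829 0.0323] q [ 0.26  0.1   1.87 -0.    1.16 -0.15] xang 113.66 tilt 0.00 F [-0.4 -1.4 -0.6] open 0.0402 g25.0
[[-0.04614366  0.05837165]]
```

>>> {"fn": "carry_out", "kwargs": {"moves": [{"jaw": 0.03, "dx": 0, "dy": 0, "dz": 0.001, "yaw": 0}, {"jaw": 0.03, "dx": 0, "dy": 0, "dz": 0, "yaw": 0}, {"jaw": 0.05, "dx": 0, "dy": 0, "dz": 0, "yaw": 0}, {"jaw": 0.054, "dx": 0, "dy": 0, "dz": 0, "yaw": 0}, {"jaw": 0.056, "dx": 0, "dy": 0, "dz": -0.02, "yaw": 0}, {"jaw": 0.056, "dx": 0, "dy": 0, "dz": -0.04, "yaw": 0}, {"jaw": 0.06, "dx": -0.03, "dy": -0.01, "dz": -0.04, "yaw": 0}, {"jaw": 0.06, "dx": -0.05, "dy": -0.02, "dz": -0.01, "yaw": 0}]}}

```text
t: 15.22
tool_pos: [0.4983, 0.098, 0.1451]
orientation: [1.712, 2.628, 0.006]
force: [-0.1, -0.6, 0.4]
opening: 0.0603
gripper_force: 0.0
```

>>> {"fn": "carry_out", "kwargs": {"moves": [{"jaw": 0.076, "dx": -0.05, "dy": -0.02, "dz": 0, "yaw": 0}, {"jaw": 0.076, "dx": -0.05, "dy": -0.02, "dz": 0, "yaw": 0}, {"jaw": 0.076, "dx": -0.05, "dy": -0.02, "dz": 0, "yaw": 0}, {"jaw": 0.076, "dx": -0.05, "dy": -0.02, "dz": 0, "yaw": 0}, {"jaw": 0.076, "dx": -0.05, "dy": -0.02, "dz": 0, "yaw": 0}, {"jaw": 0.076, "dx": -0.05, "dy": -0.02, "dz": 0, "yaw": 0}, {"jaw": 0.076, "dx": -0.05, "dy": -0.02, "dz": 0, "yaw": 0}, {"jaw": 0.076, "dx": -0.04, "dy": -0.02, "dz": 0, "yaw": 0}]}}

```text
t: 16.23
tool_pos: [0.5059, -0.326, 0.1414]
orientation: [1.719, 2.629, -0.0]
force: [0.1, 0.7, -0.4]
opening: 0.0757
gripper_force: 0.0
```

>>> {"fn": "carry_out", "kwargs": {"moves": [{"jaw": 0.076, "dx": -0.015, "dy": 0, "dz": 0, "yaw": 0}, {"jaw": 0.076, "dx": 0, "dy": 0, "dz": 0, "yaw": 0}, {"jaw": 0.076, "dx": 0, "dy": 0, "dz": 0, "yaw": 0}]}}

```text
t: 16.6
tool_pos: [0.5124, -0.336, 0.1411]
orientation: [-1.717, -2.63, -0.001]
force: [0.9, 0.8, -1.0]
opening: 0.0757
gripper_force: 0.0
```

```bash
python3 - <<'E'
from h import *
m=camera_model("wrist"); im=read_camera("wrist"); t=read_camera("top"); s=read_camera("scene")
try:
    j=cork(im,(230,150,410,330),.078,m); print(j)
except Exception as e: print(e)
go([.511,-.343,.032])
A=cv2.resize(t[195:345,195:345],(420,420))
cv2.imwrite("pics/c9.png",np.hstack([A[:,:,::-1],cv2.resize(im[120:420,230:430,::-1],(280,420))]))
E
```

```text
(array([ 0.51108527, -0.34366266]), 23.966228485107422, array([ 0.51062559, -0.34311781]))
t16.75 tcp [ 0.5124 -0.3362  0.1414] q [-0.66  0.21  1.54  0.    1.39 -1.08] xang 113.75 tilt 0.01 F [-0.   0.7 -0.6] open 0.0760 g0.0
tool-axes shift [-0.0056 -0.004   0.1094]
```

View pics/c9.png

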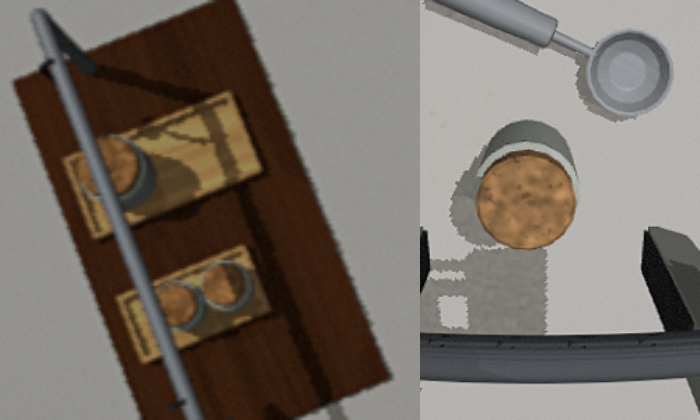

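Both small jars stand in the narrow tray. The large jar is below the gripper, so I'll grasp it.

>>> {"fn": "carry_out", "kwargs": {"moves": [{"jaw": 0.076, "dx": -0.006, "dy": -0.004, "dz": 0.02, "yaw": 0}, {"jaw": 0.076, "dx": 0, "dy": 0, "dz": 0.05, "yaw": 0}, {"jaw": 0.076, "dx": 0, "dy": 0, "dz": 0.04, "yaw": 0}, {"jaw": 0.076, "dx": 0, "dy": 0, "dz": 0, "yaw": 0}, {"jaw": 0.076, "dx": 0, "dy": 0, "dz": 0, "yaw": 0}, {"jaw": 0.045, "dx": 0, "dy": 0, "dz": 0, "yaw": 0}, {"jaw": 0.045, "dx": 0, "dy": 0, "dz": 0, "yaw": 0}, {"jaw": 0.045, "dx": 0, "dy": 0, "dz": 0, "yaw": 0}], "grip_force": 25}}

```text
t: 17.75
tool_pos: [0.5116, -0.3452, 0.0327]
orientation: [1.718, 2.628, -0.0]
force: [-0.5, 0.2, 4.4]
opening: 0.0536
gripper_force: 25.0
```

```bash
python3 - <<'E'
from h import *
t=O+-.062*XS-.059*YS
go([t[0],t[1],.045])
E
```

```text
t17.75 tcp [ 0.5116 -0.3452  0.0327] q [-0.68  0.33  1.61 -0.    1.2  -1.09] xang 113.67 tilt 0.12 F [-0.5  0.2  4.4] open 0.0536 g25.0
tool-axes shift [ 0.4759  0.311  -0.0129]
```

>>> {"fn": "carry_out", "kwargs": {"moves": [{"jaw": 0.045, "dx": 0, "dy": 0, "dz": -0.03, "yaw": 0}, {"jaw": 0.045, "dx": 0, "dy": 0, "dz": -0.06, "yaw": 0}, {"jaw": 0.045, "dx": 0.02, "dy": 0.013, "dz": -0.01, "yaw": 0}, {"jaw": 0.045, "dx": 0.042, "dy": 0.028, "dz": 0, "yaw": 0}, {"jaw": 0.045, "dx": 0.042, "dy": 0.028, "dz": 0, "yaw": 0}, {"jaw": 0.045, "dx": 0.042, "dy": 0.028, "dz": 0, "yaw": 0}, {"jaw": 0.045, "dx": 0.042, "dy": 0.028, "dz": 0, "yaw": 0}, {"jaw": 0.045, "dx": 0.042, "dy": 0.028, "dz": 0, "yaw": 0}]}}

```text
t: 18.75
tool_pos: [0.558, -0.0702, 0.1304]
orientation: [-1.718, -2.629, 0.0]
force: [-0.4, 0.5, -1.7]
opening: 0.0535
gripper_force: 25.0
```

>>> {"fn": "carry_out", "kwargs": {"moves": [{"jaw": 0.045, "dx": 0.042, "dy": 0.028, "dz": 0, "yaw": 0}, {"jaw": 0.045, "dx": 0.042, "dy": 0.028, "dz": 0, "yaw": 0}, {"jaw": 0.045, "dx": 0.042, "dy": 0.028, "dz": 0, "yaw": 0}, {"jaw": 0.045, "dx": 0.042, "dy": 0.028, "dz": 0, "yaw": 0}, {"jaw": 0.045, "dx": 0.03, "dy": 0.028, "dz": 0, "yaw": 0}, {"jaw": 0.045, "dx": 0.015, "dy": 0.015, "dz": 0, "yaw": 0}, {"jaw": 0.045, "dx": 0, "dy": 0, "dz": 0, "yaw": 0}]}}

```text
t: 19.62
tool_pos: [0.6142, 0.1866, 0.1302]
orientation: [-1.715, -2.631, 0.001]
force: [-0.0, -0.7, -1.9]
opening: 0.054
gripper_force: 25.0
```

```bash
python3 - <<'E'
from h import *
t=O+-.062*XS-.059*YS
go([t[0],t[1],.045])
E
```

```text
t19.62 tcp [0.6142 0.1866 0.1302] q [ 0.21  0.3   1.46  0.    1.39 -0.2 ] xang 113.81 tilt 0.09 F [-0.  -0.7 -1.9] open 0.0540 g25.0
tool-axes shift [0.03   0.0037 0.0852]
```

>>> {"fn": "carry_out", "kwargs": {"moves": [{"jaw": 0.045, "dx": 0.015, "dy": 0.004, "dz": 0.02, "yaw": 0}, {"jaw": 0.045, "dx": 0.015, "dy": 0, "dz": 0.02, "yaw": 0}, {"jaw": 0.045, "dx": 0, "dy": 0, "dz": 0.02, "yaw": 0}, {"jaw": 0.045, "dx": 0, "dy": 0, "dz": 0, "yaw": 0}, {"jaw": 0.045, "dx": 0, "dy": 0, "dz": 0, "yaw": 0}]}}

```text
t: 20.25
tool_pos: [0.607, 0.2133, 0.0714]
orientation: [1.719, 2.629, -0.0]
force: [-0.7, -0.7, -1.8]
opening: 0.0534
gripper_force: 25.0
```

```bash
python3 - <<'E'
from h import *
t=O+-.062*XS-.059*YS
m=camera_model("wrist"); im=read_camera("wrist"); cv2.imwrite("pics/w10.png",im[:,:,::-1])
go([t[0],t[1],.0455])
E
```

```text
t20.30 tcp [0.6075 0.2135 0.0722] q [ 0.26  0.35  1.5  -0.    1.28 -0.15] xang 113.63 tilt 0.08 F [ 0.5 -0.2 -1. ] open 0.0535 g25.0
tool-axes shift [ 0.0027 -0.0012  0.0267]
```

View pics/w10.png

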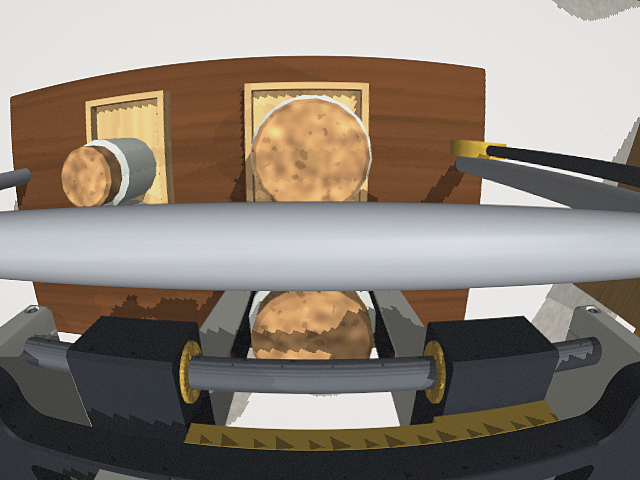

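Tray columns are 245–369 and the held jar is centred at about 312, behind large_jar_b, so it is aligned. I'll lower it.

>>> {"fn": "carry_out", "kwargs": {"moves": [{"jaw": 0.045, "dx": 0.002, "dy": -0.001, "dz": 0.012, "yaw": 0}, {"jaw": 0.045, "dx": 0, "dy": 0, "dz": 0.009, "yaw": 0}, {"jaw": 0.045, "dx": 0, "dy": 0, "dz": 0.004, "yaw": 0}, {"jaw": 0.045, "dx": 0, "dy": 0, "dz": 0, "yaw": 0}, {"jaw": 0.045, "dx": 0, "dy": 0, "dz": 0, "yaw": 0}]}}

```text
t: 20.92
tool_pos: [0.6053, 0.2153, 0.0466]
orientation: [1.719, 2.63, 0.0]
force: [0.5, -0.6, -1.6]
opening: 0.0537
gripper_force: 25.0
```

```bash
python3 - <<'E'
from h import *
s,R=st();print(stn(s["tool_pos"]))
E
```

```text
t20.93 tcp [0.6053 0.2153 0.0466] q [ 0.26  0.38  1.52 -0.    1.24 -0.15] xang 113.67 tilt 0.02 F [ 0.5 -0.6 -1.6] open 0.0537 g25.0
[[-0.06221202 -0.05886042]]
```

Now about 2 mm above the floor: I'll lower, check, release and rise.

>>> {"fn": "carry_out", "kwargs": {"moves": [{"jaw": 0.045, "dx": 0, "dy": 0, "dz": 0.001, "yaw": 0}, {"jaw": 0.045, "dx": 0, "dy": 0, "dz": 0.001, "yaw": 0}, {"jaw": 0.045, "dx": 0, "dy": 0, "dz": 0, "yaw": 0}, {"jaw": 0.064, "dx": 0, "dy": 0, "dz": 0, "yaw": 0}, {"jaw": 0.066, "dx": 0, "dy": 0, "dz": 0, "yaw": 0}, {"jaw": 0.066, "dx": 0, "dy": 0, "dz": -0.02, "yaw": 0}, {"jaw": 0.066, "dx": 0, "dy": 0, "dz": -0.05, "yaw": 0}, {"jaw": 0.066, "dx": -0.03, "dy": 0, "dz": -0.05, "yaw": 0}]}}

```text
t: 21.92
tool_pos: [0.6165, 0.1891, 0.1669]
orientation: [-1.715, -2.632, -0.001]
force: [1.6, -0.1, 0.3]
opening: 0.0662
gripper_force: 0.0
```

>>> {"fn": "carry_out", "kwargs": {"moves": [{"jaw": 0.066, "dx": -0.05, "dy": -0.03, "dz": -0.02, "yaw": 0}, {"jaw": 0.066, "dx": -0.05, "dy": -0.03, "dz": 0, "yaw": 0}, {"jaw": 0.066, "dx": -0.05, "dy": -0.03, "dz": 0, "yaw": 0}, {"jaw": 0.066, "dx": -0.05, "dy": -0.03, "dz": 0, "yaw": 0}, {"jaw": 0.066, "dx": -0.05, "dy": -0.03, "dz": 0, "yaw": 0}, {"jaw": 0.066, "dx": -0.02, "dy": -0.03, "dz": 0, "yaw": 0}, {"jaw": 0.066, "dx": 0, "dy": 0, "dz": 0, "yaw": 0}]}}

```text
t: 22.8
tool_pos: [0.56, -0.1342, 0.186]
orientation: [1.723, 2.625, -0.0]
force: [-0.0, 0.6, -0.3]
opening: 0.0659
gripper_force: 0.0
```

```bash
python3 - <<'E'
from h import *
st(); t=read_camera("top"); s=read_camera("scene")
cv2.imwrite("pics/t11.png",np.hstack([cv2.resize(t[185:345,190:345,::-1],(400,413)),cv2.resize(s[180:340,320:440,::-1],(310,413))]))
E
```

```text
t22.80 tcp [ 0.56   -0.1342  0.186 ] q [-0.32  0.08  1.6  -0.    1.46 -0.73] xang 113.45 tilt 0.10 F [-0.   0.6 -0.3] open 0.0659 g0.0
```

View pics/t11.png

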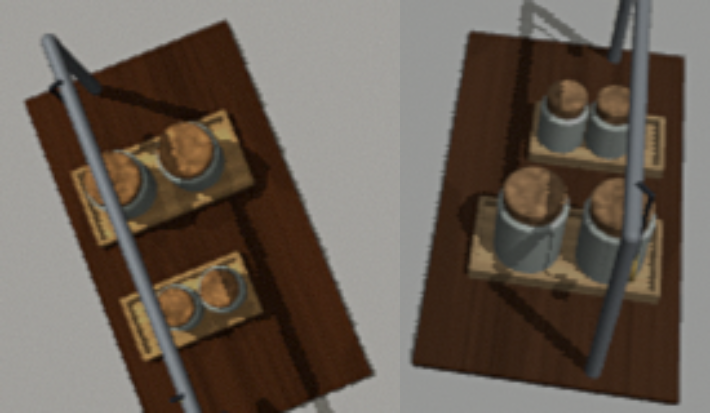

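All four jars stand upright in their trays. I'll check numerically that the end small jar sits on the floor and not on a wall.

```bash
python3 - <<'E'
from h import *
# picture px -> image px, cork-top centres read from the picture
T=lambda u,v:(190+u*155/400,185+v*160/413); S=lambda u,v:(320+u*120/310,180+v*160/413)
for n,a,b,h in (("small right",(222,289),(168,95),.07),("small left",(177,306),(213,102),.07),("large right",(189,149),(134,193),.09)):
    c1,d1=ray("top",T(*a));c2,d2=ray("scene",S(*b));d1=d1[0];d2=d2[0]
    k=np.linalg.lstsq(np.c_[d1,-d2],c2-c1,rcond=None)[0];p=(c1+k[0]*d1+c2+k[1]*d2)/2
    q=(onplane("top",T(*a),h)+onplane("scene",S(*b),h))/2
    print(n,p.round(4),"tray x",(stn(p)-[.042,0]).round(4),(stn(q)-[.042,0]).round(4))
E
```

```text
small right [0.4884 0.186  0.0637] tray x [[-0.084  0.06 ]] [[-0.0844  0.0575]]
small left [0.4739 0.2221 0.0636] tray x [[-0.0451  0.0587]] [[-0.0458  0.0562]]
large right [0.6049 0.2161 0.0836] tray x [[-0.1034 -0.0589]] [[-0.1037 -0.0606]]
```

```bash
python3 -c "
from plant import *
print(close_job())"
```

```text
the job is handed in; nothing more can be done
None
```

I handed the job in at about 23 s of the 72 s allowed: both small jars stand in the narrow tray and both large jars in the wide tray. I put the first small jar down at the right and pushed it left with the second, because the moves can't tilt the gripper. I didn't get a verdict back, and I took no final picture of the other things on the table.

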